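# Roll the blue capacitor into the test nest and close the contact shoe

### The arm

A 7-joint arm with a two-finger parallel gripper is mounted at the origin on the work surface. World frame = base frame: x ahead of the robot, y to its left, z up, the work surface at z = 0. Lengths are in m, angles in rad, forces in N, time in s.
With the tool pointing down it reaches from about 0.425 to 0.875 m from the base axis. Payload 4.7 kg.
Tool frame: the origin (TCP) lies midway between the tips of the shut fingers; the grasp point (between the pads) lies 19 mm behind it; z points along the fingers, y is the line along which they close (so a half turn about z gives the same grasp; the last joint's range is limited). The gripper opens to 87 mm and grips with 3 to 60 N. Pads are 19 mm wide; open, the fingers measure 117 mm over their backs; the gripper's body (75 mm by 190 mm) begins 51 mm behind the grasp point.
Start: joints at [-1.124, 0.321, -0.07, 1.45, 0.023, 1.371, -0.057], TCP at [0.273, 0.59, 0.193] pointing down, gripper open.
Joint ranges: [-2.86, 2.86], [-0.3, 2.09], [-1.38, 1.24], [0.06, 2.45], [-1.56, 4.7], [0.09, 2.05], [-2.69, 2.69]. Speed limits (rad/s): [2.57, 2.57, 3.14, 3.14, 3.14, 3.14, 3.14].

### API

Orientations are given as a rotation vector (axis times angle).
In Python, from bench import ctrl gives the robot as it stands. The module is installed in compiled form; this text tells all that it offers.
- The arm moves only by the shell command python3 -m handwheel 'ROWS' [FORCE]. ROWS is JSON, a list of rows, each a list of 7 numbers: the finger opening in m, from 0 to 0.087, then the shift along the tool's x, y, z in m, then the turn, a rotation vector about the tool's x, y, z in degrees. A call has 1 to 12 rows; each row shifts and turns the commanded pose from where the row before left it, along the tool's axes as they then stand; what a row does not reach is not made up. A row lasts 1/8 s, in which the tool goes at most 62.5 mm and 10.7 degrees, less where a joint would pass 70% of its speed; a pose out of reach is approached as far as the arm can. A call is refused whole if a number of a shift passes 0.0625 or a number of a turn 10.7, either way. A call with a gripper value outside its range is refused whole. The fingers move at their own pace and stop on an object; FORCE is the grip in N (left out, the last holds). Time passes only in rows, so rows that do not move let the fingers close. It gives the time, the measured TCP pose, the force, the opening and the grip force at its end, in the units of the state.
- ctrl.get_state(): the state, without advancing time (a new reading comes with each control period).
- ctrl.get_image(name): name is "scene" or "side" or "wrist"; returns (picture, depth): 400x640x3 uint8, blue, green, red; 400x640 float32, m along the optical axis (not along the pixel's ray), 0 where there is no reading.
- ctrl.camera_info(name): a dict with "intrinsics" (3x3 intrinsics, pixels), "R" (3x3) and "t" (3): a world point X has camera coordinates R X + t. Camera axes: x right, y down, z forward; pixel columns grow to the right and rows downward; lengths in m; the calibration is good to about 2 mm. A picture is of the moment at which its call begins: read the wrist's pose just before it. camera_info takes no time and is no camera call; for the wrist camera it gives the pose at the moment of the call.
- ctrl.close_job(): hands the job in; it is judged then, once.
The state is a dict: "time": time; "joint_positions": joint angles; "qd": joint speeds; "joint_torque": joint torques, N m; "position": TCP position; "tool_rot": TCP orientation; "ft_force": force on the tool from outside, world axes, zero at the start; "torque": the same for the moment, N m; "grip_width": opening from 0.0 (shut) to 1.0 (fully open); "grip_force": force on a finger pad.
Only numpy, scipy, OpenCV 4.12 (cv2) and the standard library are available. Lean on these libraries where they do the work, as an engineer would, in place of code of your own. Each camera call takes 0.05 s, during which the arm holds its last target. There are 200 camera calls.

### The job

Put the blue capacitor on test: with a fingertip on top of it, roll it along the grey tray, over the nearer brass rib, until it lies in the nest at the red mark between the two ribs. Keep the push gentle, under 20 newtons, touch it only on its top and do not grip or lift it. Then slide the yellow-handled contact shoe up until its brass disc touches the capacitor's terminals, and leave the small black capacitor standing in the tray and everything else where it is.

Things in the scene. Friction and masses are not known exactly. Their poses are not given: they have to be found in the camera images.
- capacitor: Loose blue can capacitor lying on its side, 70 mm in diameter, 100 mm long, 0.3 to 0.55 kg. Origin at its middle; x is its long axis (y and z turn as it rolls). Two brass terminals stand 8 mm out of its +x end. It lies 62 to 85 mm from the nest, on either side, and rolls easily; friction about 0.5 to 0.7. No finger force over 20 N, no touch more than 14 mm below its top.
- tray: Fixed grey tray, 124 mm (x) by 300 mm (y), on the table. Origin at its underside below the nest's middle; x points across the lane towards the shoe (away from the robot), y along the lane, z up. Lane floor 10 mm above the origin, 108 mm wide between low walls (12 mm over the floor). The can's top is 80 mm above the origin; rolling it, the fingertip moves twice as far as the can.
- nest (a point): Where the capacitor's middle belongs: over the red line at tray y = 0, 45 mm above the tray's underside. Two brass ribs cross the lane at tray y = -19 and +19 mm, 3 mm high, 6 mm thick: the can rises 3 mm over one, then drops back to the floor between them. A black backstop 55 mm high stands on the nest's -x side, its face at x = -54.5 mm.
- small_cap: Small black capacitor, 32 mm in diameter, 50 mm tall, standing loose on the tray's floor on the other side of the nest. Origin at its underside. To be left standing where it is.
- shoe (a joint): Slide of the contact shoe in m: 0 = drawn fully back (away from the can), grows as it goes towards the can (tray -x), up to 0.055. Friction about 1.5 N, stays where it is left. It touches the terminals of a seated can at about 0.036 to 0.045.
- shoe_face (a point): Middle of the shoe's contact face, a brass disc 44 mm in diameter facing the can (tray -x), at the height of the can's axis. It touches when it lies 58 mm from the can's middle along the can's axis.
- shoe_handle (a point): Middle of the top of the shoe's upright yellow handle plate, 12 mm thick (tray x) and 32 mm wide (tray y), top 100 mm above the tray's underside and free down to 25 mm; its back is 6 mm from this point in tray +x and can be pushed there.
- bowl: Loose bystander: blue bowl, 150 mm across, 45 mm high, origin at its underside. Leave alone.
- screwdriver: Loose bystander: screwdriver with a red handle, lying along its x axis. Leave alone.
- reel: Loose bystander: flat black reel, 110 mm across, 12 mm high, origin at its underside. Leave alone.
- jar: Loose bystander: clear jar with a green cap, 60 mm across, 80 mm high, origin at its underside. Leave alone.
- pushbutton: Loose bystander: red push button standing on the table, 36 mm across and 36 mm high, origin at its underside. Leave alone.
Things that resemble listed ones, but are neither listed nor needed, are in the scene too. What is meant by the capacitor is not orange, and is the larger of those in its own colour.

How it is judged:
On the way, in this order (a step that is already met when the one before it is completed fails the run):
1. the blue capacitor lies at rest in the nest between the ribs (y of capacitor in the frame of tray between -0.004 and 0.004 m and z of capacitor in the frame of tray between 0.0425 and 0.0465 m and angle between the x axis of capacitor and the x axis of tray, either way round below 0.06 rad and linear speed of capacitor below 0.01 m/s), for 0.3 s.
2. the shoe's brass disc touches the terminals, the capacitor still in the nest (all of step 1 and x of shoe_face in the frame of capacitor below 0.0605 m), for 0.2 s.
At the end, for the whole second after the job is handed in: The blue capacitor lies at rest on the tray floor between the two ribs, its middle within 4 mm of the red mark along the lane and square to it (3 degrees); the shoe's disc touches its terminals (gap under 2.5 mm); the small black capacitor still stands within 10 mm of its place; fingers off (all of step 2 and distance of small_cap from where it was at the start of the episode below 0.01 m and angle between small_cap's own z axis and vertical below 0.1 rad and contact force between the fingers and capacitor below 0.1 N and contact force between the fingers and shoe below 0.1 N).
It fails at once if the fingers or arm press the capacitor with more than 20 N (contact force between any of the fingers, the arm and capacitor above 20 N).
It fails at once if the capacitor is touched with the fingers reaching more than about 14 mm below its top (pushed from the side or gripped) (contact force between the fingers and capacitor above 0.3 N and z of the grasp point in the frame of tray below 0.085 m).
It fails at once if the capacitor is lifted (z of capacitor in the frame of tray above 0.055 m).
It fails at once if the small black capacitor is pushed away or knocked over (distance of small_cap from where it was at the start of the episode above 0.01 m or angle between small_cap's own z axis and vertical above 0.25 rad).
It fails at once if a bystander is moved by more than 20 mm (distance of any of bowl, screwdriver, reel, jar, pushbutton from where it was at the start of the episode above 0.02 m).
It also fails if it takes over 70 s, if anything falls off the work surface, if the arm or the gripper's body presses on something with over 40 N, if the wrist force passes 120 N, or if a joint passes its speed limit or range.

## Working session

There is one attempt and no reset: what is moved stays moved. The work goes in short steps, Python scripts to look and compute and a shell command to move; the robot and the scene stay as the last step left them, time stands still between calls to the robot, and variables do not carry over. Pictures are saved under pics/ and viewed, at most 10 in all, crops included, and the job is handed in when it is done.

```bash
mkdir -p pics; python3 - <<'E'
from bench import ctrl
import cv2,numpy as np
np.set_printoptions(precision=4,suppress=True)
s=ctrl.get_state();print(s)
for n in("scene","side"):
    im,d=ctrl.get_image(n);cv2.imwrite(f"pics/{n}0.png",im);np.savez(f"{n}0.npz",im=im,d=d)
    c=ctrl.camera_info(n);print(n,c)
E
```

```text
{'time': 0.0, 'joint_positions': array([-1.1239,  0.3218, -0.0701,  1.4517,  0.0226,  1.3708, -0.0569]), 'qd': array([ 0.0002, -0.0009,  0.0022, -0.0016,  0.0002,  0.0004, -0.0001]), 'joint_torque': array([  0.0007, -49.1283,  -0.4034, -31.2533,  -0.0639,   0.0436,
         0.0002]), 'position': array([0.2724, 0.5895, 0.1916]), 'tool_rot': array([-0.6743, -3.068 ,  0.003 ]), 'ft_force': array([-0.1649,  0.007 , -0.4055]), 'torque': array([-0.0354, -0.0177, -0.0717]), 'grip_force': 0.0, 'grip_width': 0.9994949040779489}
scene {'intrinsics': array([[394.5631,   0.    , 317.3223],
       [  0.    , 394.5631, 199.4309],
       [  0.    ,   0.    ,   1.    ]]), 'R': array([[-0.3663,  0.9303,  0.0189],
       [ 0.6237,  0.2605, -0.737 ],
       [-0.6906, -0.2581, -0.6756]]), 't': array([ 0.1972, -0.2754,  1.4222])}
side {'intrinsics': array([[426.3273,   0.    , 326.9245],
       [  0.    , 426.3273, 199.8536],
       [  0.    ,   0.    ,   1.    ]]), 'R': array([[ 0.7122, -0.7015,  0.0253],
       [-0.3767, -0.4123, -0.8295],
       [ 0.5923,  0.5813, -0.5579]]), 't': array([-0.3803,  0.2454,  0.9407])}
```

View pics/scene0.png

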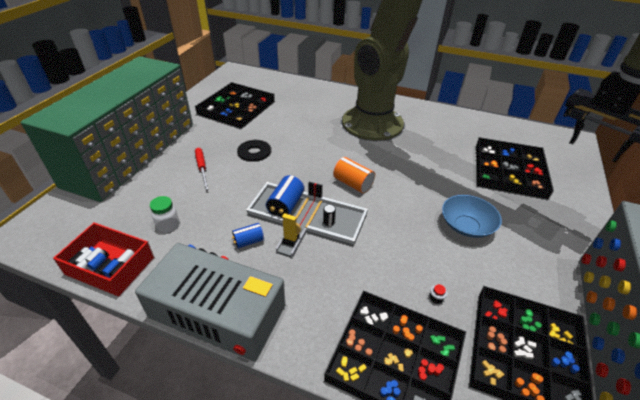

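View pics/side0.png

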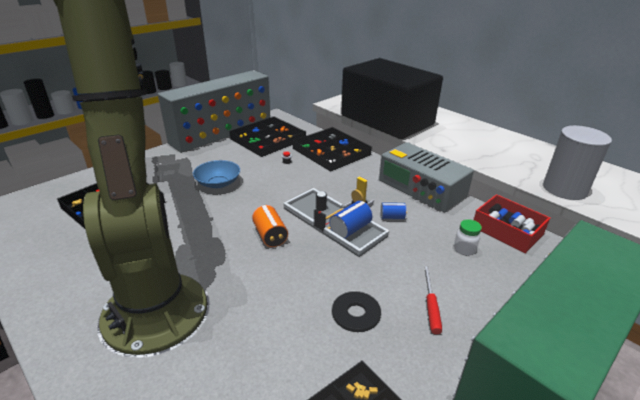

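The scene view shows the tray from (250,200) to (367,225), the blue can at (285,195), the shoe's yellow handle at (291,228) and the small cap at (329,213). The side view shows the same layout, with the can at (350,220) and the small cap at (320,200). I'll take rough positions from these, then look with the wrist camera.

```bash
cat > h.py <<'E'
from bench import ctrl
import cv2,numpy as np
from scipy.spatial.transform import Rotation as Rn
np.set_printoptions(precision=4,suppress=True)
def cloud(n,d,c=None):
    c=c or ctrl.camera_info(n); K=c["intrinsics"]
    v,u=np.mgrid[:400,:640]
    P=np.stack([(u-K[0,2])/K[0,0]*d,(v-K[1,2])/K[1,1]*d,d],-1)
    return (P-c["t"])@c["R"]
def ray(c,u,v,z):
    K=c["intrinsics"]; r=c["R"].T@np.array([(u-K[0,2])/K[0,0],(v-K[1,2])/K[1,1],1]); o=-c["R"].T@c["t"]
    return o+r*(z-o[2])/r[2]
def hsv(im,lo,hi): return cv2.inRange(cv2.cvtColor(im,cv2.COLOR_BGR2HSV),lo,hi)>0
BLUE=((105,120,40),(125,255,255)); YEL=((18,120,100),(32,255,255))
E
python3 - <<'E'
from h import *
for n,boxb,boxy in(("scene",(170,220,262,306),(210,250,280,302)),("side",(195,242,325,376),(175,206,350,370))):
    z=np.load(n+"0.npz");im,d=z["im"],z["d"];P=cloud(n,d)
    for nm,col,b in(("blue",BLUE,boxb),("yel",YEL,boxy)):
        m=np.zeros((400,640),bool);m[b[0]:b[1],b[2]:b[3]]=1
        m&=hsv(im,*col)&(d>0); m=cv2.erode(m.astype('u1'),np.ones((3,3)))>0;q=P[m]
        print(n,nm,len(q),q.mean(0),np.percentile(q,[2,98],0).ravel())
c=ctrl.camera_info("scene")
for p in[(250,203),(264,184),(367,211),(357,242)]:print("tray",ray(c,*p,0.022))
c=ctrl.camera_info("side")
for p in[(284,207),(319,190),(387,233),(360,252)]:print("tray",ray(c,*p,0.022))
E
```

```text
scene blue 376 [ 0.5309 -0.0788  0.069 ] [ 0.484  -0.1163  0.051   0.5725 -0.0646  0.0793]
scene yel 145 [ 0.6422 -0.0327  0.0786] [ 0.6349 -0.0454  0.0367  0.6449 -0.0195  0.1018]
side blue 390 [ 0.5221 -0.1261  0.0633] [ 0.4798 -0.1355  0.0401  0.5664 -0.1121  0.0778]
side yel 148 [ 0.6265 -0.0412  0.0673] [ 0.6147 -0.0557  0.0405  0.6357 -0.0281  0.0999]
tray [ 0.5613 -0.1874  0.022 ]
tray [ 0.4758 -0.1889  0.022 ]
tray [0.4691 0.1148 0.022 ]
tray [0.5844 0.1227 0.022 ]
tray [0.4473 0.0917 0.022 ]
tray [0.5867 0.0895 0.022 ]
tray [ 0.5737 -0.1913  0.022 ]
tray [ 0.4613 -0.1935  0.022 ]
```

```bash
python3 - <<'E'
from h import *
s=ctrl.get_state();R=Rn.from_rotvec(s["tool_rot"]).as_matrix();print(R)
c=ctrl.camera_info("wrist");print(-c["R"].T@c["t"],c["R"].T, c["intrinsics"])
D=np.array([0.47,-0.04,0.42])-s["position"];print(R.T@D)
E
```

```text
[[-0.9078  0.4194 -0.0006]
 [ 0.4194  0.9078 -0.0015]
 [-0.0001 -0.0016 -1.    ]]
[0.2045 0.6207 0.3838] [[ 0.4189  0.8746  0.2443]
 [ 0.9081 -0.4029 -0.1145]
 [-0.0017  0.2698 -0.9629]] [[295.1783   0.     319.2656]
 [  0.     295.1783 198.3034]
 [  0.       0.       1.    ]]
[-0.4434 -0.489  -0.2275]
```

```bash
python3 -m handwheel '[[0.087,0,0,-0.02,0,0,-8.3],[0.087,0,0,-0.02,0,0,-8.3],[0.087,0,0,-0.02,0,0,-8.2],[0.087,-0.033,-0.0525,0,0,0,0],[0.087,-0.033,-0.0525,0,0,0,0],[0.087,-0.033,-0.0525,0,0,0,0],[0.087,-0.033,-0.0525,0,0,0,0],[0.087,-0.033,-0.0525,0,0,0,0],[0.087,-0.033,-0.0525,0,0,0,0],[0.087,-0.033,-0.0525,0,0,0,0],[0.087,-0.033,-0.0525,0,0,0,0],[0.087,-0.033,-0.0525,0,0,0,0]]'
python3 -m handwheel '[[0.087,-0.033,-0.0525,0,0,0,0],[0.087,0,-0.0525,0,0,0,0],[0.087,0,-0.0525,0,0,0,0],[0.087,0,0,0,0,0,0],[0.087,0,0,0,0,0,0]]'
python3 - <<'E'
from h import *
s=ctrl.get_state();print(s["position"],Rn.from_rotvec(s["tool_rot"]).as_matrix())
c=ctrl.camera_info("wrist");im,d=ctrl.get_image("wrist");cv2.imwrite("pics/w1.png",im);np.savez("w1.npz",im=im,d=d,**c)
E
```

```text
time: 1.6
position: [0.5703, 0.1159, 0.2524]
tool_rot: [0.001, -3.141, -0.0]
ft_force: [0.8, -0.0, 0.1]
grip_width: 0.999
grip_force: 0.0
time: 2.22
position: [0.6025, -0.0391, 0.2522]
tool_rot: [0.0, -3.141, -0.002]
ft_force: [1.3, 0.9, -0.7]
grip_width: 0.997
grip_force: 0.0
[ 0.6025 -0.0391  0.2522] [[-1.     -0.0003 -0.0006]
 [-0.0003  1.      0.001 ]
 [ 0.0006  0.001  -1.    ]]
```

View pics/w1.png

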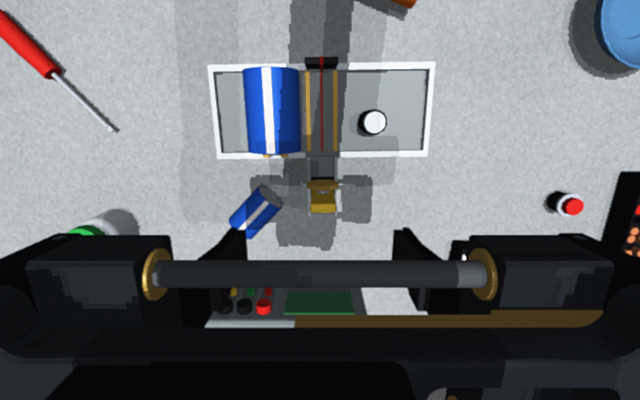

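The wrist view shows the tray's white rim with corners near (209,66), (433,63), (428,156) and (217,158). The red line is at u≈322, the can spans u 245–300 and v 68–155 with its terminals at the bottom, and the yellow handle is at (322,196).

```bash
cat >> h.py <<'E'
def locate(im,d,c):
    P=cloud("wrist",d,c)
    r=hsv(im,(0,120,60),(8,255,255)); r[:55]=0;r[158:]=0;r[:,:300]=0;r[:,345:]=0
    v,u=np.nonzero(r)
    if len(u)>10: print("red",len(u),[ray(c,np.median(u[v==k]),k,0.0105) for k in (v.min()+4,v.max()-2)])
    w=hsv(im,(0,0,190),(180,40,255)).astype('u1')
    cs=max(cv2.findContours(w,cv2.RETR_EXTERNAL,2)[0],key=cv2.contourArea)
    b=cv2.boxPoints(cv2.minAreaRect(cs));b=cv2.approxPolyDP(cs,6,True)[:,0]
    print("rim",[ray(c,*p,0.022) for p in b.astype(float)])
    m=hsv(im,*BLUE);m[160:]=0;m[:,:200]=0;m[:,400:]=0
    m=cv2.morphologyEx(m.astype('u1'),cv2.MORPH_CLOSE,np.ones((19,19)))
    q=P[(m>0)&(d>0)];q=q[(q[:,2]>0.055)&(q[:,2]<.09)]
    # cylinder axis: fit top ridge z = z0 - (perp)^2/2R -> fit circle of R=35mm over (x,y)
    from scipy.optimize import least_squares
    f=lambda p:np.hypot(q[:,1]-p[0]-p[1]*(q[:,0]-q[:,0].mean()),q[:,2]-p[2])-.035
    o=least_squares(f,[q[:,1].mean(),0,.045],loss="soft_l1",f_scale=.001).x
    print("can y,slope,z",o,"xmean",q[:,0].mean(),"xrange",np.percentile(q[:,0],[1,99]),len(q))
    y=hsv(im,*YEL);y[220:]=0;y[:160]=0;y[:,:280]=0;y[:,360:]=0
    h=P[y&(d>0)];h=h[h[:,2]>0.09];print("handle top",h.mean(0) if len(h) else None,np.percentile(h,[2,98],0) if len(h) else None)
    k=P[100:140,355:392].reshape(-1,3);k=k[k[:,2]>.04];print("small",k.mean(0))
E
python3 - <<'E'
from h import *
z=np.load("w1.npz");locate(z["im"],z["d"],{k:z[k] for k in("intrinsics","R","t")})
E
```

```text
red 159 [array([ 0.4565, -0.0373,  0.0105]), array([ 0.5715, -0.0357,  0.0105])]
rim [array([0.4701, 0.3858, 0.022 ]), array([0.4789, 0.3267, 0.022 ]), array([0.4568, 0.2777, 0.022 ]), array([0.4437, 0.28  , 0.022 ]), array([0.4449, 0.2698, 0.022 ]), array([0.4308, 0.2719, 0.022 ]), array([0.4238, 0.2588, 0.022 ]), array([0.4497, 0.2578, 0.022 ]), array([0.4  , 0.255, 0.022]), array([0.3879, 0.2399, 0.022 ]), array([0.3879, 0.2261, 0.022 ]), array([0.4034, 0.219 , 0.022 ]), array([0.399 , 0.2093, 0.022 ]), array([0.3879, 0.2186, 0.022 ]), array([0.3881, 0.0845, 0.022 ]), array([0.4115, 0.0701, 0.022 ]), array([0.407 , 0.0469, 0.022 ]), array([0.4595, 0.0409, 0.022 ]), array([ 0.4669, -0.001 ,  0.022 ]), array([0.468 , 0.1077, 0.022 ]), array([0.5731, 0.1084, 0.022 ]), array([ 0.5774, -0.008 ,  0.022 ]), array([0.5845, 0.0723, 0.022 ]), array([0.6211, 0.0705, 0.022 ]), array([0.6271, 0.0401, 0.022 ]), array([0.6816, 0.0413, 0.022 ]), array([ 0.68  , -0.0119,  0.022 ]), array([ 0.7162, -0.0082,  0.022 ]), array([ 0.7095, -0.0161,  0.022 ]), array([ 0.7332, -0.0298,  0.022 ]), array([ 0.7263, -0.1031,  0.022 ]), array([ 0.6849, -0.1138,  0.022 ]), array([ 0.7128, -0.1506,  0.022 ]), array([ 0.7417, -0.1509,  0.022 ]), array([0.7435, 0.0727, 0.022 ]), array([0.6979, 0.0697, 0.022 ]), array([0.6881, 0.0889, 0.022 ]), array([0.7418, 0.1545, 0.022 ]), array([0.7095, 0.1663, 0.022 ]), array([0.6979, 0.3494, 0.022 ]), array([0.6914, 0.3325, 0.022 ]), array([0.6768, 0.3414, 0.022 ]), array([0.6979, 0.354 , 0.022 ]), array([0.6897, 0.3658, 0.022 ]), array([0.7078, 0.3873, 0.022 ]), array([0.6076, 0.3867, 0.022 ]), array([0.6017, 0.4243, 0.022 ])]
can y,slope,z [-0.0993  0.0142  0.0451] xmean 0.5212079804088311 xrange [0.4746 0.5712] 4497
handle top [ 0.6357 -0.0347  0.0996] [[ 0.6307 -0.0491  0.0966]
 [ 0.6417 -0.0198  0.1011]]
small [0.5352 0.0285 0.064 ]
```

```bash
python3 - <<'E'
from h import *
z=np.load("w1.npz");c={k:z[k] for k in("intrinsics","R","t")};P=cloud("wrist",z["d"],c)
q=P[225:330].reshape(-1,3);q=q-np.array([0.6025,-0.0391,0.2522])
for a in np.arange(-.01,.08,.01):
    k=q[(q[:,2]>a)&(q[:,2]<a+.01)&(abs(q[:,1])<.07)]
    for s in(-1,1):
        kk=k[k[:,1]*s>0]
        if len(kk)>3:print(round(a,3),s,len(kk),np.percentile(kk[:,:2],[3,97],0).ravel())
E
python3 -m handwheel '[[0,0.05,-0.05,0.05,0,0,-0.8],[0,0.03,-0.02,0.05,0,0,0],[0,0,0,0.04,0,0,0],[0,0,0,0,0,0,0],[0,0,0,0,0,0,0],[0,0,0,0,0,0,0]]' 10
```

```text
0.02 -1 8 [-0.0118 -0.0508  0.004  -0.0437]
0.02 1 5 [-0.0118  0.0434  0.0026  0.0507]
0.03 -1 239 [-0.0121 -0.0518  0.0059 -0.0434]
0.03 1 234 [-0.012   0.0431  0.0057  0.0517]
0.04 -1 243 [-0.0119 -0.0521  0.0008 -0.0434]
0.04 1 246 [-0.0122  0.0431  0.001   0.0517]
0.05 -1 268 [-0.012  -0.0531 -0.004  -0.0436]
0.05 1 264 [-0.0122  0.0432 -0.0041  0.0523]
0.06 -1 257 [-0.012  -0.0551  0.0079 -0.0436]
0.06 1 255 [-0.0122  0.0432  0.0083  0.0548]
0.07 -1 403 [-0.0024 -0.0488  0.0089 -0.0435]
0.07 1 397 [-0.003   0.043   0.0086  0.0483]
time: 3.02
position: [0.5388, -0.0958, 0.1287]
tool_rot: [-0.024, 3.138, -0.0]
ft_force: [0.5, -0.1, -0.4]
grip_width: 0.401
grip_force: 0.0
```

```bash
python3 -m handwheel '[[0.014,0.014,-0.013,0,0,0,0],[0.014,0,0,0.03,0,0,0],[0.014,0,0,0.013,0,0,0],[0.014,0,0,0,0,0,0],[0.014,0,0,0,0,0,0]]'; for i in 1; do python3 -m handwheel '[[0.014,0,0,0.002,0,0,0],[0.014,0,0,0,0,0,0]]'; done
python3 -m handwheel '[[0.014,0,0,0.001,0,0,0],[0.014,0,0,0,0,0,0]]'
python3 -m handwheel '[[0.014,0,0,0.001,0,0,0],[0.014,0,0,0,0,0,0]]'
```

```text
time: 3.65
position: [0.5237, -0.1099, 0.0845]
tool_rot: [-0.022, 3.14, -0.0]
ft_force: [-0.2, 0.5, 0.1]
grip_width: 0.157
grip_force: 0.0
time: 3.9
position: [0.5233, -0.1096, 0.0819]
tool_rot: [-0.022, 3.141, 0.0]
ft_force: [-0.6, 0.5, -0.4]
grip_width: 0.16
grip_force: 0.0
time: 4.15
position: [0.5231, -0.1096, 0.0806]
tool_rot: [0.022, -3.141, -0.0]
ft_force: [0.6, 0.5, -0.1]
grip_width: 0.164
grip_force: 0.0
time: 4.4
position: [0.523, -0.1096, 0.0795]
tool_rot: [0.022, -3.141, -0.0]
ft_force: [-0.1, 0.5, 0.3]
grip_width: 0.162
grip_force: 0.0
```

```bash
python3 -m handwheel '[[0.014,0,0,0.001,0,0,0],[0.014,0,0,0,0,0,0]]'
python3 -m handwheel '[[0.014,0,0,0.001,0,0,0],[0.014,0,0,0,0,0,0]]'
```

```text
time: 4.65
position: [0.523, -0.1096, 0.0785]
tool_rot: [0.022, -3.141, -0.0]
ft_force: [-0.5, -0.3, -0.2]
grip_width: 0.16
grip_force: 0.0
time: 4.9
position: [0.523, -0.1095, 0.0775]
tool_rot: [0.022, -3.141, -0.0]
ft_force: [-0.2, -0.2, 0.7]
grip_width: 0.158
grip_force: 0.0
```

```bash
python3 -m handwheel '[[0.014,0,0,0.001,0,0,0],[0.014,0,0,0,0,0,0]]'
python3 - <<'E'
from h import *
c=ctrl.camera_info("wrist");im,d=ctrl.get_image("wrist");cv2.imwrite("pics/w2.png",im)
im,d=ctrl.get_image("side");cv2.imwrite("pics/s2.png",cv2.resize(im[140:260,260:430],None,fx=4,fy=4))
E
```

```text
time: 5.15
position: [0.523, -0.1096, 0.0765]
tool_rot: [0.022, -3.141, -0.0]
ft_force: [0.6, 0.1, 0.0]
grip_width: 0.16
grip_force: 0.0
```

View pics/w2.png

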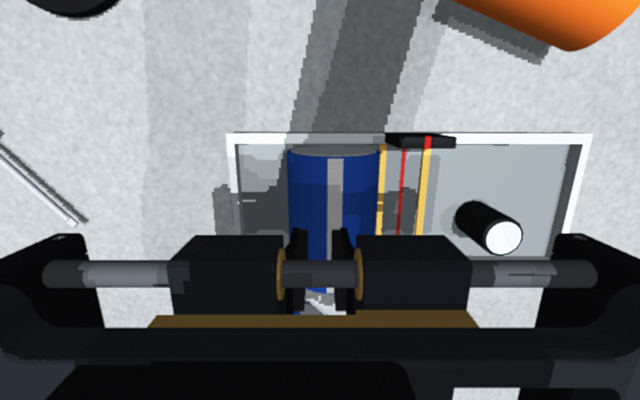

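The wrist view shows the can at u 290–380, with the open fingers above it at u≈297 and 342. I'll check the height from the side camera.

View pics/s2.png

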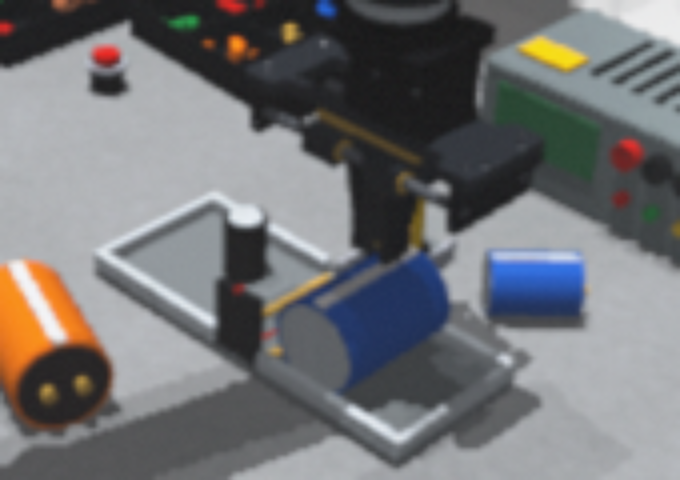

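```bash
python3 - <<'E'
from h import *
s=ctrl.get_state();T=s["position"];print(T)
for n in("side","scene","wrist"):
    c=ctrl.camera_info(n);im,d=ctrl.get_image(n);P=cloud(n,d,c)
    q=P.reshape(-1,3);g=cv2.cvtColor(im,cv2.COLOR_BGR2HSV).reshape(-1,3)
    near=(np.abs(q[:,:2]-T[:2])<.06).all(1)&(d.ravel()>0)
    dark=near&(g[:,2]<60)&(q[:,2]>.05)&(q[:,2]<.15)&((g[:,1]<120)|(g[:,2]<25))
    f=q[dark];print(n,"finger",len(f),np.percentile(f,[1,50,99],0).ravel())
    for a in np.arange(.06,.13,.01):
        k=f[(f[:,2]>a)&(f[:,2]<a+.01)]
        if len(k)>2:print("  ",round(a,2),len(k),np.percentile(k[:,:2],[5,95],0).ravel())
    b=near&(cv2.inRange(g[None],*BLUE)[0]>0)
    if n=="wrist":print(hsv(im,*BLUE)[150:235,285:385].sum())
    f=q[b&(q[:,2]>.02)&(q[:,2]<.1)];print(n,"blue",len(f),np.percentile(f,[1,50,99],0).ravel())
E
```

```text
[ 0.5231 -0.1096  0.0766]
side finger 193 [ 0.4644 -0.1307  0.0574  0.5171 -0.117   0.1283  0.5489 -0.0567  0.1494]
   0.06 3 [ 0.4641 -0.0575  0.4658 -0.0522]
   0.07 3 [ 0.549  -0.1     0.5557 -0.0787]
   0.1 10 [ 0.5127 -0.1246  0.533  -0.1   ]
   0.11 43 [ 0.5111 -0.1263  0.5312 -0.1001]
   0.12 44 [ 0.5115 -0.1269  0.5287 -0.0986]
   0.13 38 [ 0.5113 -0.1281  0.5299 -0.0987]
side blue 560 [ 0.4753 -0.1359  0.0283  0.5221 -0.1273  0.0658  0.5721 -0.0871  0.0801]
scene finger 229 [ 0.4678 -0.1249  0.0514  0.5341 -0.0999  0.0733  0.577  -0.0499  0.148 ]
   0.06 44 [ 0.4693 -0.1174  0.5763 -0.0529]
   0.07 16 [ 0.5738 -0.1149  0.577  -0.0879]
   0.11 24 [ 0.5244 -0.1222  0.5347 -0.0931]
   0.12 28 [ 0.5201 -0.1225  0.5341 -0.0928]
   0.13 28 [ 0.521  -0.1219  0.5353 -0.0915]
scene blue 569 [ 0.4776 -0.1292  0.0414  0.5346 -0.0783  0.0721  0.5757 -0.0637  0.0808]
wrist finger 1269 [ 0.4635 -0.1259  0.0545  0.5122 -0.1024  0.1282  0.5204 -0.0507  0.1459]
   0.06 101 [ 0.4634 -0.0571  0.4681 -0.0502]
   0.1 50 [ 0.511  -0.1243  0.5132 -0.0958]
   0.11 240 [ 0.511  -0.1243  0.5195 -0.0958]
   0.12 286 [ 0.5109 -0.1246  0.5153 -0.0957]
   0.13 368 [ 0.5108 -0.1256  0.5154 -0.0943]
5741
wrist blue 6311 [ 0.4735 -0.1332  0.0542  0.5019 -0.1076  0.0755  0.5699 -0.069   0.0803]
```

```bash
python3 - <<'E'
from h import *
c=ctrl.camera_info("wrist");im,d=ctrl.get_image("wrist");P=cloud("wrist",d,c)
for v in range(210,275,4):print(v,P[v,342],im[v,342],P[v,320])
K=c["intrinsics"];x=c["R"]@ctrl.get_state()["position"]+c["t"];x=K@x;print("tcp px",x/x[2])
E
```

```text
210 [ 0.5089 -0.0947  0.0805] [106  76  64] [ 0.5094 -0.1095  0.0797]
214 [ 0.5118 -0.0946  0.0803] [110  77  66] [ 0.5124 -0.1094  0.0791]
218 [ 0.5151 -0.0944  0.0791] [124  75  57] [ 0.5156 -0.1094  0.0784]
222 [ 0.5181 -0.0943  0.0788] [122  74  54] [ 0.5189 -0.1093  0.0772]
226 [ 0.5207 -0.0942  0.0794] [110  67  51] [ 0.521  -0.1093  0.0794]
230 [ 0.5107 -0.097   0.1121] [7 5 6] [ 0.5241 -0.1092  0.079 ]
234 [ 0.5112 -0.0974  0.1167] [7 6 7] [ 0.5274 -0.1092  0.0782]
238 [ 0.511  -0.0978  0.1227] [9 8 7] [ 0.5307 -0.1091  0.0774]
242 [ 0.5119 -0.098   0.1258] [11 10 10] [ 0.5334 -0.1091  0.0781]
246 [ 0.5129 -0.0982  0.1287] [14 13 13] [ 0.5365 -0.109   0.0781]
250 [ 0.5127 -0.0986  0.1338] [14 14 14] [ 0.5397 -0.109   0.0778]
254 [ 0.5124 -0.099   0.1388] [15 15 15] [ 0.5425 -0.1089  0.0783]
258 [ 0.5126 -0.0993  0.1426] [14 14 12] [ 0.5459 -0.1089  0.0778]
262 [ 0.4891 -0.1037  0.1911] [43 39 37] [ 0.4896 -0.1101  0.1903]
266 [ 0.4899 -0.1038  0.1921] [49 46 43] [ 0.4899 -0.1101  0.1922]
270 [ 0.491  -0.1037  0.1923] [56 52 49] [ 0.491  -0.1101  0.1925]
274 [ 0.492  -0.1038  0.1929] [57 55 51] [ 0.4916 -0.1101  0.1937]
tcp px [319.4392 227.3649   1.    ]
```

```bash
python3 -m handwheel '[[0,0,0,-0.02,0,0,0],[0,0,0,0,0,0,0],[0,0,0,0,0,0,0]]'
python3 - <<'E'
from h import *
T=ctrl.get_state()["position"];out=[]
for n in("side","scene"):
    c=ctrl.camera_info(n);im,d=ctrl.get_image(n);P=cloud(n,d,c);K=c["intrinsics"];x=K@(c["R"]@T+c["t"]);u,v=(x[:2]/x[2]).astype(int);print(n,u,v)
    out.append(cv2.resize(im[v-30:v+20,u-25:u+25],None,fx=8,fy=8,interpolation=cv2.INTER_NEAREST))
    for k in range(v-16,v+6,2):print(k,P[k,u],im[k,u])
cv2.imwrite("pics/tip.png",np.hstack(out))
E
```

```text
time: 5.82
position: [0.5228, -0.1095, 0.0961]
tool_rot: [0.022, -3.141, -0.0]
ft_force: [-0.4, -0.1, -0.8]
grip_width: 0.012
grip_force: 0.0
side 353 205
189 [ 0.5138 -0.1107  0.1512] [36 34 33]
191 [ 0.5133 -0.1115  0.1457] [36 35 36]
193 [ 0.5157 -0.11    0.1378] [37 35 35]
195 [ 0.5137 -0.1122  0.1335] [37 35 35]
197 [ 0.5127 -0.1135  0.1284] [40 45 46]
199 [ 0.6167 -0.0259  0.0317] [53 81 97]
201 [ 0.6166 -0.0265  0.0249] [43 59 68]
203 [ 0.5501 -0.0834  0.0771] [59 39 29]
205 [ 0.5427 -0.0901  0.0773] [98 57 41]
207 [ 0.5321 -0.0996  0.0804] [122 119 119]
209 [ 0.5271 -0.1043  0.0787] [113 102  97]
scene 280 180
164 [ 0.5321 -0.1049  0.1583] [19 14  5]
166 [ 0.5314 -0.1055  0.1514] [21 21 17]
168 [ 0.5306 -0.1063  0.1443] [14 14 10]
170 [ 0.5302 -0.1068  0.1375] [10  2 10]
172 [ 0.5312 -0.1066  0.1319] [20 21 22]
174 [ 0.5336 -0.1057  0.1276] [119 119 118]
176 [ 0.4001 -0.1757 -0.0012] [181 179 179]
178 [ 0.4111 -0.1703  0.0011] [179 178 177]
180 [ 0.4218 -0.1651  0.0032] [159 154 151]
182 [ 0.5028 -0.1231  0.0717] [97 77 69]
184 [ 0.5124 -0.1184  0.0738] [75 36 12]
```

View pics/tip.png

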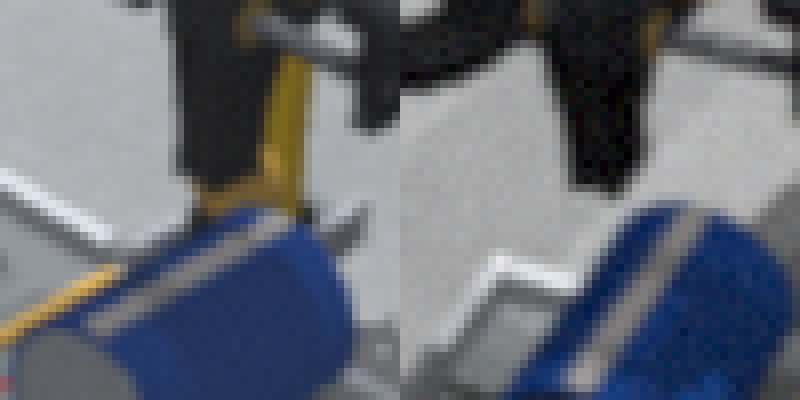

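```bash
python3 - <<'E'
from h import *
T=ctrl.get_state()["position"]
for n in("side","scene","wrist"):
    im,d=ctrl.get_image(n);q=cloud(n,d).reshape(-1,3)-T
    q=q[(d.ravel()>0)&(abs(q[:,0])<.06)&(abs(q[:,1])<.12)&(q[:,2]>.015)]
    print(n)
    for a in np.arange(.02,.2,.01):
        k=q[(q[:,2]>=a)&(q[:,2]<a+.01)]
        if len(k)>5:print(round(a,2),len(k),np.percentile(k[:,:2],[2,98],0).ravel())
E
```

```text
side
0.03 34 [-0.0139 -0.0098  0.008   0.0085]
0.04 33 [-0.0136 -0.0102  0.0112  0.0066]
0.05 34 [-0.0121 -0.011   0.0106  0.0084]
0.06 34 [-0.0119 -0.0131  0.006   0.0126]
0.07 48 [-0.0122 -0.016   0.0073  0.0116]
0.08 16 [-0.0135 -0.0169 -0.0019  0.0129]
0.09 10 [-0.0179 -0.085   0.0083 -0.025 ]
0.1 164 [-0.0389 -0.0881  0.034   0.0823]
0.11 291 [-0.0396 -0.0877  0.0302  0.0816]
0.12 242 [-0.0394 -0.0937  0.0272  0.0869]
0.13 268 [-0.0388 -0.0952  0.0282  0.0846]
0.14 590 [-0.0364 -0.0946  0.033   0.0916]
0.15 128 [-0.0278 -0.0507  0.0201  0.0111]
0.16 137 [-0.0277 -0.051   0.0191  0.0136]
0.17 121 [-0.0241 -0.0517  0.0192  0.0151]
0.18 62 [-0.0331 -0.0516  0.024   0.0113]
0.19 217 [-0.0384 -0.0516  0.0332  0.0129]
scene
0.03 27 [-0.0066 -0.0077  0.0133  0.0104]
0.04 33 [-0.0091 -0.0056  0.0123  0.01  ]
0.05 30 [-0.0032 -0.0086  0.0122  0.0114]
0.06 33 [-0.009  -0.0094  0.013   0.0136]
0.07 43 [ 0.0021 -0.0131  0.0125  0.0155]
0.08 15 [ 0.0091 -0.0138  0.0131  0.0137]
0.09 7 [-0.0172 -0.0764  0.0347  0.0865]
0.1 125 [-0.0303 -0.0826  0.0392  0.0876]
0.11 308 [-0.0295 -0.0798  0.039
[... 225 characters left out ...]

0.17 127 [-0.0195 -0.0482  0.0247  0.0171]
0.18 24 [-0.0039 -0.0388  0.0358  0.0181]
0.19 131 [ 0.0087 -0.0473  0.0393  0.0181]
wrist
0.03 208 [-0.0121 -0.0089 -0.0097  0.0085]
0.04 234 [-0.0121 -0.0082 -0.0096  0.0076]
0.05 284 [-0.0119 -0.0075 -0.0049  0.0068]
0.06 189 [-0.012  -0.0062  0.007   0.0057]
0.07 448 [-0.0027 -0.0048  0.0089  0.0046]
0.08 99 [-0.0081 -0.0053  0.0079  0.0049]
0.09 69 [-0.0308 -0.0806  0.0016  0.0801]
0.1 5141 [-0.0388 -0.0842  0.0259  0.0828]
0.11 17514 [-0.0388 -0.0808  0.0073  0.0796]
0.12 18543 [-0.0386 -0.08   -0.0228  0.0787]
0.13 18077 [-0.0362 -0.0689 -0.0141  0.0673]
0.14 27590 [-0.0276 -0.066  -0.0169  0.0649]
0.15 2149 [-0.0275 -0.0471 -0.0242  0.0154]
```

The body starts 99 mm behind the reported TCP instead of 70 mm, and the visible tips sit 29 mm above it. So the reported TCP reads about 29 mm too deep, and I expect contact at a reported z of about 0.051.

```bash
python3 -m handwheel '[[0.014,0,0,0.02,0,0,0],[0.014,0,0,0.02,0,0,0],[0.014,0,0,0,0,0,0],[0.014,0,0,0,0,0,0]]'; for i in 1; do python3 -m handwheel '[[0.014,0,0,0.002,0,0,0],[0.014,0,0,0,0,0,0]]';python3 -m handwheel '[[0.014,0,0,0.001,0,0,0],[0.014,0,0,0,0,0,0]]';python3 -m handwheel '[[0.014,0,0,0.001,0,0,0],[0.014,0,0,0,0,0,0]]'; done | grep -E "posi|ft_"
```

```text
time: 6.58
position: [0.5235, -0.1097, 0.0571]
tool_rot: [-0.022, 3.141, -0.0]
ft_force: [0.6, 0.8, -0.7]
grip_width: 0.161
grip_force: 0.0
position: [0.5234, -0.1096, 0.055]
ft_force: [-0.2, 0.1, -0.1]
position: [0.5231, -0.1096, 0.0536]
ft_force: [0.6, -0.2, 0.6]
position: [0.523, -0.1096, 0.0525]
ft_force: [0.6, -0.7, 0.4]
```

```bash
python3 -m handwheel '[[0.014,0,0,0.001,0,0,0],[0.014,0,0,0,0,0,0]]'|grep -E "posi|ft_";python3 -m handwheel '[[0.014,0,0,0.0005,0,0,0],[0.014,0,0,0,0,0,0]]'|grep -E "posi|ft_"
```

```text
position: [0.523, -0.1096, 0.0515]
ft_force: [-0.1, 0.2, 0.4]
position: [0.523, -0.1096, 0.051]
ft_force: [0.5, -0.9, -0.2]
```

```bash
python3 -m handwheel '[[0.014,0,0,0.0005,0,0,0],[0.014,0,0,0,0,0,0]]'|grep -E "posi|ft_"
```

```text
position: [0.5231, -0.1096, 0.0505]
ft_force: [-0.1, 0.1, -0.2]
```

```bash
python3 -m handwheel '[[0.014,0,0,0.0005,0,0,0],[0.014,0,0,0,0,0,0]]'|grep -E "posi|ft_"
```

```text
position: [0.5232, -0.1097, 0.0505]
ft_force: [-1.4, -0.8, 3.9]
```

```bash
python3 -m handwheel '[[0.014,0,0,0.0005,0,0,0],[0.014,0,0,0,0,0,0]]'|grep -E "posi|ft_"
```

```text
position: [0.5232, -0.1098, 0.0504]
ft_force: [-3.1, -0.5, 7.0]
```

```bash
python3 -m handwheel '[[0.014,0,0,0.0005,0,0,0],[0.014,0,0,0,0,0,0]]'|grep -E "posi|ft_"
```

```text
position: [0.5233, -0.1099, 0.0504]
ft_force: [-3.5, 0.7, 10.3]
```

```bash
python3 -m handwheel '[[0.008,0,0.0015,-0.005,0,0,0],[0.008,0,0,0,0,0,0],[0.008,0,0,0.0035,0,0,0],[0.008,0,0,0.001,0,0,0],[0.008,0,0,0,0,0,0]]'|grep -E "posi|ft_|wid"
```

```text
position: [0.5233, -0.1084, 0.0504]
ft_force: [-3.0, -0.5, 8.2]
grip_width: 0.09
```

```bash
python3 -m handwheel '[[0.008,0,0.001,0,0,0,0],[0.008,0,0.003,0,0,0,0],[0.008,0,0.003,0,0,0,0],[0.008,0,0.003,0,0,0,0],[0.008,0,0,0,0,0,0]]'|grep -E "posi|ft_|wid"
```

```text
position: [0.5232, -0.0979, 0.0503]
ft_force: [-1.9, -0.6, 8.1]
grip_width: 0.093
```

```bash
python3 -m handwheel '[[0.008,0,0.001,0,0,0,0],[0.008,0,0.003,0,0,0,0],[0.008,0,0.003,0,0,0,0],[0.008,0,0.003,0,0,0,0],[0.008,0,0,0,0,0,0]]'|grep -E "posi|ft_|wid"
```

```text
position: [0.5231, -0.0882, 0.0502]
ft_force: [-1.9, -0.7, 7.9]
grip_width: 0.09
```

```bash
python3 -m handwheel '[[0.008,0,0.002,0,0,0,0],[0.008,0,0.003,0,0,0,0],[0.008,0,0.003,0,0,0,0],[0.008,0,0.002,0,0,0,0],[0.008,0,0,0,0,0,0]]'|grep -E "posi|ft_|wid"
cat > look.py <<'E'
from h import *
from scipy.optimize import least_squares
s=ctrl.get_state();T=s["position"]
c=ctrl.camera_info("wrist");im,d=ctrl.get_image("wrist");P=cloud("wrist",d,c)
q=P[(d>0)];q=q[(q[:,0]>.476)&(q[:,0]<T[0]-.016)&(q[:,2]>.052)&(q[:,2]<.09)&(q[:,1]>-.15)&(q[:,1]<.0)]
f=lambda p:np.hypot(q[:,1]-p[0]-p[1]*(q[:,0]-.495),q[:,2]-p[2])-.035
o=least_squares(f,[np.median(q[:,1]),0.014,.045],loss="soft_l1",f_scale=.001).x
b=P[d>0];b=b[(b[:,0]<.52)&(b[:,0]>.4)&(b[:,2]>.05)&(b[:,2]<.09)&(np.abs(b[:,1]-o[0])<.015)]
print("can y(.523)",o[0]+.028*o[1],"slope",o[1],"z",o[2],"tray y",o[0]+.028*o[1]+.0363,"near end x",np.percentile(b[:,0],1),"tool",T,s["ft_force"],s["time"])
E
python3 look.py
```

```text
position: [0.5229, -0.0781, 0.0504]
ft_force: [-1.8, 0.3, 8.3]
grip_width: 0.094
can y(.523) -0.08465548341173852 slope 0.013871891858809786 z 0.044981465888682376 tray y -0.04835548341173852 near end x 0.47243107004551094 tool [ 0.5229 -0.0781  0.0504] [-1.7613  0.3361  8.2956] 11.325
```

```bash
python3 -m handwheel '[[0.008,0,0,-0.005,0,0,0],[0.008,0,-0.0145,0,0,0,0],[0.008,0,0,0,0,0,0],[0.008,0,0,0.004,0,0,0],[0.008,0,0,0.001,0,0,0],[0.008,0,0,0,0,0,0]]'|grep -E "posi|ft_|wid"
```

```text
position: [0.523, -0.0926, 0.0504]
ft_force: [-1.8, -0.8, 7.9]
grip_width: 0.095
```

```bash
python3 -m handwheel '[[0.008,0,0.001,0,0,0,0],[0.008,0,0.003,0,0,0,0],[0.008,0,0.003,0,0,0,0],[0.008,0,0.003,0,0,0,0],[0.008,0,0.003,0,0,0,0],[0.008,0,0.003,0,0,0,0],[0.008,0,0.003,0,0,0,0],[0.008,0,0,0,0,0,0]]'|grep -E "posi|ft_|wid"; python3 look.py
```

```text
position: [0.5228, -0.0732, 0.0502]
ft_force: [-1.7, 0.3, 6.5]
grip_width: 0.091
can y(.523) -0.07474694594213313 slope 0.014618150903221784 z 0.04495748183319556 tray y -0.03844694594213313 near end x 0.47230190057742544 tool [ 0.5228 -0.0732  0.0502] [-1.6964  0.2998  6.4901] 13.125
```

```bash
python3 -m handwheel '[[0.010,0,0,-0.005,0,0,0],[0.010,0,-0.0135,0,0,0,0],[0.010,0,0,0,0,0,0],[0.010,0,0,0.004,0,0,0],[0.010,0,0,0.0012,0,0,0],[0.010,0,0,0,0,0,0]]'|grep -E "posi|ft_|wid"
```

```text
position: [0.5229, -0.0872, 0.0502]
ft_force: [-3.3, -0.6, 7.6]
grip_width: 0.115
```

```bash
python3 -m handwheel '[[0.010,0,0.002,0,0,0,0],[0.010,0,0.002,0,0,0,0],[0.010,0,0,0,0,0,0]]'|grep -E "posi|ft_|wid"
```

```text
position: [0.5229, -0.0828, 0.0503]
ft_force: [-2.9, -0.6, 8.1]
grip_width: 0.113
```

```bash
python3 -m handwheel '[[0.010,0,0.002,-0.0003,0,0,0],[0.010,0,0,0,0,0,0]]'|grep -E "posi|ft_|wid"
```

```text
position: [0.5228, -0.0813, 0.0504]
ft_force: [-1.8, -1.0, 6.1]
grip_width: 0.116
```

```bash
python3 -m handwheel '[[0.010,0,0.002,0.0002,0,0,0],[0.010,0,0,0,0,0,0]]'|grep -E "posi|ft_|wid"
```

```text
position: [0.523, -0.0801, 0.0506]
ft_force: [-3.3, -1.4, 7.8]
grip_width: 0.117
```

```bash
python3 -m handwheel '[[0.010,0,0.002,0,0,0,0],[0.010,0,0,0,0,0,0]]'|grep -E "posi|ft_|wid"
```

```text
position: [0.523, -0.0784, 0.0509]
ft_force: [-2.7, -2.0, 10.3]
grip_width: 0.113
```

```bash
python3 -m handwheel '[[0.010,0,0.002,-0.0004,0,0,0],[0.010,0,0.001,-0.0002,0,0,0],[0.010,0,0,0,0,0,0]]'|grep -E "posi|ft_|wid"
```

```text
position: [0.523, -0.075, 0.0514]
ft_force: [-3.4, -1.7, 11.1]
grip_width: 0.118
```

```bash
python3 -m handwheel '[[0.010,0,0.002,-0.0003,0,0,0],[0.010,0,0.002,-0.0003,0,0,0],[0.010,0,0,0,0,0,0]]'|grep -E "posi|ft_|wid"
```

```text
position: [0.5229, -0.0705, 0.052]
ft_force: [-3.0, -1.4, 9.9]
grip_width: 0.115
```

```bash
python3 -m handwheel '[[0.010,0,0.002,-0.0002,0,0,0],[0.010,0,0.002,-0.0002,0,0,0],[0.010,0,0.001,-0.0001,0,0,0],[0.010,0,0,0,0,0,0]]'|grep -E "posi|ft_|wid"
```

```text
position: [0.5228, -0.0651, 0.0523]
ft_force: [-2.6, 0.5, 7.9]
grip_width: 0.116
```

```bash
python3 -m handwheel '[[0.010,0,0.002,-0.0002,0,0,0],[0.010,0,0.002,-0.0001,0,0,0],[0.010,0,0.001,-0.0001,0,0,0],[0.010,0,0,0,0,0,0]]'|grep -E "posi|ft_|wid"; python3 look.py
```

```text
position: [0.5228, -0.0606, 0.0527]
ft_force: [-2.5, -2.5, 9.5]
grip_width: 0.113
can y(.523) -0.0619429250510978 slope 0.011527145642286388 z 0.04763290711378431 tray y -0.025642925051097804 near end x 0.4613916529741925 tool [ 0.5228 -0.0606  0.0527] [-2.5037 -2.4651  9.525 ] 16.8
```

```bash
python3 -m handwheel '[[0.010,0,0.002,-0.0001,0,0,0],[0.010,0,0.002,-0.0001,0,0,0],[0.010,0,0.002,0,0,0,0],[0.010,0,0,0,0,0,0]]'|grep -E "posi|ft_|wid"
```

```text
position: [0.5227, -0.0541, 0.0533]
ft_force: [-2.6, -0.7, 11.8]
grip_width: 0.113
```

```bash
python3 -m handwheel '[[0.010,0,0.002,0,0,0,0],[0.010,0,0.002,0,0,0,0],[0.010,0,0.002,0,0,0,0],[0.010,0,0,0,0,0,0]]'|grep -E "posi|ft_|wid"; python3 look.py
```

```text
position: [0.5225, -0.0477, 0.0534]
ft_force: [-5.3, 0.1, 12.2]
grip_width: 0.115
can y(.523) -0.05554994751521851 slope 0.0149706474140882 z 0.04789956574489161 tray y -0.01924994751521851 near end x 0.4609251369288437 tool [ 0.5225 -0.0477  0.0534] [-5.3388  0.1072 12.2418] 17.85
```

```bash
python3 -m handwheel '[[0.010,0,0.002,-0.0005,0,0,0],[0.010,0,0.002,0,0,0,0],[0.010,0,0.001,0,0,0,0],[0.010,0,0,0,0,0,0]]'|grep -E "posi|ft_|wid"; python3 look.py
```

```text
position: [0.5224, -0.0426, 0.0533]
ft_force: [-3.2, -0.0, 8.9]
grip_width: 0.113
can y(.523) -0.05303723864563739 slope 0.013975658781551173 z 0.04789826798976829 tray y -0.016737238645637392 near end x 0.4608930007124127 tool [ 0.5224 -0.0426  0.0533] [-3.2099 -0.0238  8.9107] 18.4
```

```bash
python3 -m handwheel '[[0.010,0,0.002,0,0,0,0],[0.010,0,0.002,0,0,0,0],[0.010,0,0,0,0,0,0]]'|grep -E "posi|ft_|wid"; python3 look.py
```

```text
position: [0.5224, -0.0383, 0.0531]
ft_force: [-2.0, 0.4, 7.2]
grip_width: 0.113
can y(.523) -0.05089273783668617 slope 0.014723434862704589 z 0.04781998824468734 tray y -0.014592737836686173 near end x 0.46088722361001583 tool [ 0.5224 -0.0383  0.0531] [-1.9622  0.4449  7.2277] 18.825
```

```bash
python3 -m handwheel '[[0.010,0,0.002,0,0,0,0],[0.010,0,0.002,0,0,0,0],[0.010,0,0,0,0,0,0]]'|grep -E "posi|ft_|wid"; python3 look.py
```

```text
position: [0.5223, -0.0343, 0.0527]
ft_force: [-1.4, 0.7, 6.2]
grip_width: 0.113
can y(.523) -0.04897893207621587 slope 0.013928676217263273 z 0.04767528950849129 tray y -0.01267893207621587 near end x 0.46087398523500345 tool [ 0.5223 -0.0343  0.0527] [-1.4484  0.6916  6.1847] 19.25
```

```bash
python3 -m handwheel '[[0.010,0,0,-0.01,0,0,0],[0.010,0,0,0,0,0,0],[0.010,0,0,0,0,0,0],[0.010,0,0,0,0,0,0],[0.010,0,0,0,0,0,0]]'|grep -E "posi|ft_|wid"; python3 look.py;python3 look.py
```

```text
position: [0.5219, -0.0351, 0.0621]
ft_force: [-0.9, 0.2, -0.4]
grip_width: 0.117
can y(.523) -0.03350227067342151 slope 0.013425594989954078 z 0.04514716676024463 tray y 0.002797729326578492 near end x 0.46058699213649384 tool [ 0.5219 -0.0351  0.0621] [-0.9261  0.1553 -0.4276] 19.925
can y(.523) -0.037904576866311 slope 0.014392537313071987 z 0.04487893492003781 tray y -0.0016045768663109986 near end x 0.4606881020571236 tool [ 0.5219 -0.0351  0.0621] [ 0.156   0.4102 -1.2294] 19.975
```

```bash
python3 look.py; python3 -m handwheel '[[0,0,0,-0.05,0,0,0],[0,-0.05,-0.001,0,0,0,0],[0,-0.05,0,0,0,0,0],[0,-0.042,0,0,0,0,0],[0,0,0,0,0,0,0],[0,0,0,0,0,0,0]]'|grep -E "posi|ft_|wid"
python3 - <<'E'
from h import *
c=ctrl.camera_info("wrist");im,d=ctrl.get_image("wrist");cv2.imwrite("pics/w3.png",im)
E
```

```text
can y(.523) -0.039068541184125345 slope 0.015244014150019651 z 0.04523131806563692 tray y -0.0027685411841253463 near end x 0.46076564722668045 tool [ 0.5219 -0.0351  0.0621] [ 0.3332  0.0759 -0.2373] 20.025
position: [0.6632, -0.0344, 0.1117]
ft_force: [0.5, -0.5, -0.4]
grip_width: 0.005
```

View pics/w3.png

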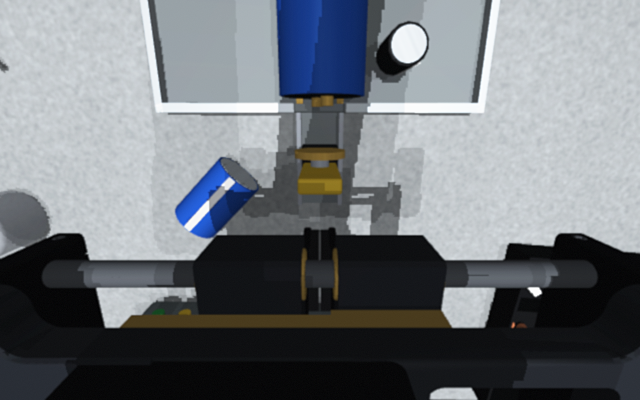

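The wrist view shows the can seated at u 278–366, terminals at (320,100), the disc at (320,153), the handle at (320,180) and the finger behind it at (319,235), in line and clear. I'll lower it behind the handle.

```bash
python3 -m handwheel '[[0,0,0,0.03,0,0,0],[0,0,0,0.03,0,0,0],[0,0,0,0.02,0,0,0],[0,0,0,0,0,0,0],[0,0.006,0,0,0,0,0],[0,0,0,0,0,0,0]]'|grep -E "posi|ft_|wid"
cat > look2.py <<'E'
from h import *
from scipy.optimize import least_squares
s=ctrl.get_state();T=s["position"]
c=ctrl.camera_info("scene");im,d=ctrl.get_image("scene");P=cloud("scene",d,c)
ok=d>0
b=P[ok&hsv(im,*BLUE)];b=b[(b[:,0]>.46)&(b[:,0]<.59)&(abs(b[:,1]+.036)<.05)&(b[:,2]>.03)&(b[:,2]<.1)]
f=lambda p:np.hypot(b[:,1]-p[0]-p[1]*(b[:,0]-.523),b[:,2]-p[2])-.035
print("can",least_squares(f,[-.036,.014,.045],loss="soft_l1",f_scale=.001).x,"x range",np.percentile(b[:,0],[1,99]))
h=P[ok&hsv(im,*YEL)];h=h[(abs(h[:,1]+.035)<.03)&(h[:,2]>.05)&(h[:,2]<.11)&(h[:,0]>.57)]
print("handle back x",np.percentile(h[:,0],[2,50,95]),len(h),"tool",T,s["ft_force"],s["time"])
E
python3 look2.py
```

```text
position: [0.6585, -0.0344, 0.0338]
ft_force: [0.6, -0.2, -1.2]
grip_width: 0.002
can [-0.0347 -0.0095  0.0452] x range [0.4774 0.5734]
handle back x [0.622  0.8369 0.8539] 255 tool [ 0.6585 -0.0344  0.0338] [ 0.6372 -0.172  -1.1677] 21.625
```

```bash
python3 -m handwheel '[[0,0.003,0,0,0,0,0],[0,0.003,0,0,0,0,0],[0,0.004,0,0,0,0,0],[0,0.004,0,0,0,0,0],[0,0.004,0,0,0,0,0],[0,0.004,0,0,0,0,0],[0,0.004,0,0,0,0,0],[0,0.004,0,0,0,0,0],[0,0.002,0,0,0,0,0]]'|grep -E "posi|ft_|wid"
python3 - <<'E'
from h import *
c=ctrl.camera_info("wrist");im,d=ctrl.get_image("wrist");cv2.imwrite("pics/w4.png",im[:260])
P=cloud("wrist",d,c)
q=P[(d>0)&hsv(im,*BLUE)];q=q[(abs(q[:,1]+.036)<.045)&(q[:,2]>.055)&(q[:,2]<.09)&(q[:,0]<.6)]
from scipy.optimize import least_squares
f=lambda p:np.hypot(q[:,1]-p[0]-p[1]*(q[:,0]-.523),q[:,2]-p[2])-.035
print(len(q),least_squares(f,[-.036,.014,.045],loss="soft_l1",f_scale=.001).x,np.percentile(q[:,0],[1,99.5]))
E
```

```text
position: [0.6257, -0.0347, 0.0323]
ft_force: [2.6, 1.0, 0.1]
grip_width: 0.004
19871 [-0.0346  0.0145  0.045 ] [0.501  0.5719]
```

View pics/w4.png

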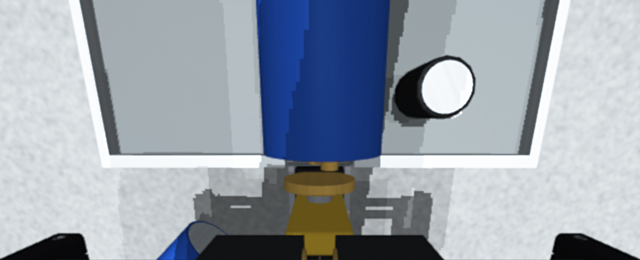

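Disc at v≈183 and terminals at v≈165: a gap of several mm remains, and the can is still square in the nest.

```bash
python3 -m handwheel '[[0,0.002,0,0,0,0,0],[0,0.002,0,0,0,0,0],[0,0.001,0,0,0,0,0],[0,0,0,0,0,0,0]]'|grep -E "posi|ft_"
python3 - <<'E'
from h import *
c=ctrl.camera_info("wrist");im,d=ctrl.get_image("wrist");P=cloud("wrist",d,c)
for u in (300,312,320,332,345):
  l=[(v,round(float(P[v,u,0]),4),round(float(P[v,u,2]),3)) for v in range(140,215,4)];print(u,l)
E
```

```text
position: [0.6208, -0.0347, 0.0322]
ft_force: [0.6, -0.1, 0.9]
300 [(140, 0.5575, 0.079), (144, 0.546, 0.224), (148, 0.5613, 0.079), (152, 0.5634, 0.078), (156, 0.5654, 0.078), (160, 0.5671, 0.08), (164, 0.5694, 0.077), (168, 0.5714, 0.077), (172, 0.5834, 0.024), (176, 0.5827, 0.042), (180, 0.5832, 0.051), (184, 0.583, 0.063), (188, 0.5847, 0.065), (192, 0.5874, 0.064), (196, 0.5974, 0.036), (200, 0.5971, 0.046), (204, 0.597, 0.055), (208, 0.597, 0.063), (212, 0.5969, 0.071)]
312 [(140, 0.5573, 0.08), (144, 0.5593, 0.079), (148, 0.5611, 0.08), (152, 0.5631, 0.08), (156, 0.5651, 0.079), (160, 0.5671, 0.079), (164, 0.5691, 0.079), (168, 0.5709, 0.08), (172, 0.5828, 0.027), (176, 0.5828, 0.04), (180, 0.583, 0.052), (184, 0.5828, 0.063), (188, 0.5844, 0.066), (192, 0.5865, 0.067), (196, 0.5888, 0.067), (200, 0.5954, 0.052), (204, 0.5971, 0.055), (208, 0.597, 0.063), (212, 0.597, 0.07)]
320 [(140, 0.5573, 0.08), (144, 0.5591, 0.08), (148, 0.561, 0.08), (152, 0.5631, 0.079), (156, 0.5649, 0.08), (160, 0.567, 0.079), (164, 0.569, 0.079), (168, 0.571, 0.079), (172, 0.5827, 0.027), (176, 0.58
[... 338 characters left out ...]
), (164, 0.5688, 0.08), (168, 0.5709, 0.079), (172, 0.576, 0.062), (176, 0.5784, 0.062), (180, 0.5828, 0.052), (184, 0.583, 0.062), (188, 0.5844, 0.066), (192, 0.5868, 0.065), (196, 0.5966, 0.037), (200, 0.5967, 0.047), (204, 0.5966, 0.056), (208, 0.5971, 0.062), (212, 0.5969, 0.07)]
345 [(140, 0.5571, 0.08), (144, 0.5592, 0.078), (148, 0.5611, 0.078), (152, 0.563, 0.079), (156, 0.565, 0.078), (160, 0.567, 0.078), (164, 0.569, 0.078), (168, 0.5709, 0.078), (172, 0.5851, 0.013), (176, 0.5825, 0.041), (180, 0.5827, 0.052), (184, 0.583, 0.061), (188, 0.5852, 0.062), (192, 0.5876, 0.062), (196, 0.6017, 0.018), (200, 0.6046, 0.018), (204, 0.6078, 0.018), (208, 0.5968, 0.063), (212, 0.5968, 0.07)]
```

```bash
python3 -m handwheel '[[0,0.001,0,0,0,0,0],[0,0,0,0,0,0,0]]'|grep -E "posi|ft_"
```

```text
position: [0.6199, -0.0347, 0.0322]
ft_force: [1.9, 0.2, 0.4]
```

```bash
python3 -m handwheel '[[0,0.001,0,0,0,0,0],[0,0,0,0,0,0,0]]'|grep -E "posi|ft_"
```

```text
position: [0.6189, -0.0348, 0.0322]
ft_force: [1.9, -0.4, 0.2]
```

```bash
python3 -m handwheel '[[0,0.001,0,0,0,0,0],[0,0,0,0,0,0,0]]'|grep -E "posi|ft_"
```

```text
position: [0.6184, -0.0348, 0.0322]
ft_force: [2.8, -0.6, -2.1]
```

```bash
python3 -m handwheel '[[0,0.0005,0,0,0,0,0],[0,0,0,0,0,0,0]]'|grep -E "posi|ft_"
```

```text
position: [0.6177, -0.0348, 0.0322]
ft_force: [3.9, -0.2, -2.4]
```

Resistance has risen, so the disc is touching. I'll back off, lift and verify.

```bash
python3 -m handwheel '[[0,-0.01,0,0,0,0,0],[0,-0.01,0,0,0,0,0],[0,0,0,-0.05,0,0,0],[0,0,0,-0.05,0,0,0],[0,0,0,-0.05,0,0,0],[0,0,0,0,0,0,0],[0,0,0,0,0,0,0]]'
python3 - <<'E'
from h import *
from scipy.optimize import least_squares
c=ctrl.camera_info("wrist");im,d=ctrl.get_image("wrist");P=cloud("wrist",d,c);cv2.imwrite("pics/w5.png",im)
q=P[(d>0)&hsv(im,*BLUE)];q=q[(abs(q[:,1]+.036)<.045)&(q[:,2]>.055)&(q[:,2]<.09)&(q[:,0]<.59)]
f=lambda p:np.hypot(q[:,1]-p[0]-p[1]*(q[:,0]-.523),q[:,2]-p[2])-.035
print(len(q),least_squares(f,[-.036,.014,.045],loss="soft_l1",f_scale=.001).x,np.percentile(q[:,0],[1,99.5]))
g=P[(d>0)];g=g[(g[:,0]>.574)&(g[:,0]<.6)&(abs(g[:,1]+.035)<.018)&(g[:,2]>.045)&(g[:,2]<.07)]
print("disc x",np.percentile(g[:,0],[1,5,10,50]))
k=P[d>0];k=k[(abs(k[:,0]-.535)<.025)&(abs(k[:,1]-.0285)<.022)&(k[:,2]>.055)&(k[:,2]<.068)];print("small",np.median(k,0))
E
```

```text
time: 25.28
position: [0.6373, -0.0344, 0.1817]
tool_rot: [0.022, -3.14, -0.0]
ft_force: [-0.6, -0.2, -0.3]
grip_width: 0.009
grip_force: 0.0
7697 [-0.0344  0.0144  0.045 ] [0.4721 0.571 ]
disc x [0.5746 0.5766 0.5786 0.5835]
small [0.5357 0.0298 0.0608]
```

View pics/w5.png

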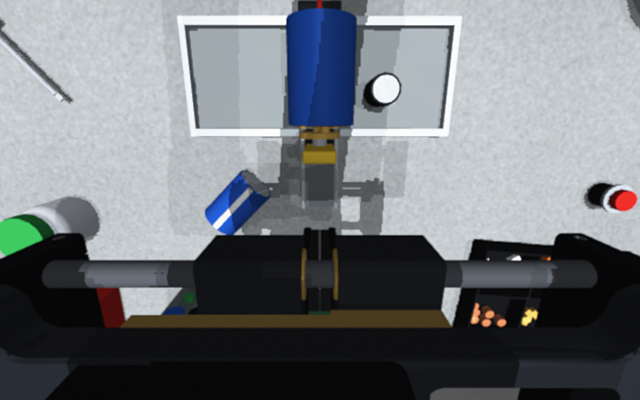

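The final wrist view shows the can seated and square over the red mark at (320,65). The disc is against its terminals at (320,130), the small cap stands at (382,89), and the fingers are clear.

```bash
python3 -c "
from bench import ctrl
print(ctrl.close_job())"
```

```text
the job is handed in; nothing more can be done
None
```

The job is handed in, with no verdict returned: in the last view the blue capacitor lay square in the nest about 2 mm from the red mark, the shoe's disc was against its terminals, the small black capacitor was still standing in place, and the highest finger force read was about 13 N.

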